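# Find the worn feed coupling by its free play and mark it

## Robot

A 6-joint arm with a two-finger parallel gripper is mounted at the origin on the work surface. World frame = base frame: x ahead of the robot, y to its left, z up, the work surface at z = 0. Lengths are in m, angles in degrees, forces in N, time in s.
With the tool pointing down it reaches from about 0.35 to 0.775 m from the base axis. Payload 5.5 kg.
Tool frame: the origin (TCP) lies at the very end of the fingers, on their centre line; the grasp point (between the pads) lies bot.tcp_to_grasp behind it (bot.tcp_to_grasp is the distance from the TCP to the grasp point, in m); z points along the fingers, y is the direction in which the jaws open and shut (so a half turn about z gives the same grasp; the last joint's range is limited). The gripper opens to 85 mm and grips with 20 to 120 N. Pads are 22 mm wide; open, the fingers measure 114 mm over their backs; the gripper's body (76 mm by 85 mm) begins 54 mm behind the grasp point. The pads swing forward as they close: fully open they stand 13 mm farther back than shut.
Start: joints at [-81.394, 17.945, 2.641, 74.691, 0, 82.002], TCP at [0.164, -0.551, 0.231] pointing down, gripper open.
Joint ranges: [-158.12, 158.12], [-49.38, 96.58], [-58.88, 72.47], [-126.05, 133.96], [-84.25, 85.87], [-180, 180]. Speed limits (degrees/s): [147.25, 147.25, 180, 180, 180, 180].

## Interface

Orientations are given as [roll, pitch, yaw] about the fixed x, y, z axes, in that order (R = Rz(yaw) Ry(pitch) Rx(roll)).
In Python, from bench import bot gives the robot as it stands. The module is installed in compiled form; this text tells all that it offers.
- The arm moves only by the tool servo_tool, never from a script. Its argument "deltas" is a list that holds one entry, the list of rows, each a list of 5 numbers: the gripper command: -1 is shut, 1 is fully open, values between are in proportion, then the shift along the world's x, y, z in mm, then the turn about the world's z in rad. A call has 1 to 5 rows; each row shifts and turns the pose as measured when the row begins; what a row does not reach is not made up. A row lasts 1/12 s, in which the tool goes at most 41.7 mm and 7.16 degrees, less where a joint would pass 70% of its speed; a pose out of reach is approached as far as the arm can. A call is refused whole if a number of a shift passes 41.7 or a number of a turn 0.125, either way. A call with a gripper value outside its range is refused whole. The fingers move at their own pace and stop on an object; "grip_force" is the grip in N (left out, the last holds). Time passes only in rows, so rows that do not move let the fingers close. It gives the time, the measured TCP pose, the force and the opening at its end, in the units of the state.
- bot.state(): the state, without advancing time (a new reading comes with each control period).
- bot.get_image(name): name is "side" or "top"; returns a dict with "image" (400x640x3 uint8, red, green, blue), "fx", "fy", "cx", "cy" (pixels), "origin" and "attitude" of the camera in the world. Camera axes: x right, y down, z forward; pixel columns grow to the right and rows downward; lengths in m; the calibration is good to about 2 mm. A picture is of the moment at which its call begins. There is no depth.
- bot.close_job(): hands the job in, once; it reports no verdict.
The state is a dict: "time_s": time; "joints": joint angles; "joint_velocities": joint speeds; "joint_efforts": joint torques, N m; "eef_pos": TCP position; "ee_rot": TCP orientation; "ft_force": force on the tool from outside, world axes, zero at the start; "moment": the same for the moment, N m; "finger_gap": finger opening in m.
Only numpy, scipy, OpenCV 4.12 (cv2) and the standard library are available. Lean on these libraries where they do the work, as an engineer would, in place of code of your own. Each camera call takes 0.05 s, during which the arm holds its last target.

## Task

One of the two saw-fence feed couplings on the green rig is worn and has clearly more free play than the other. First on the one on the robot's left and then on the right one, gently push the black grip away until you feel firm resistance and then pull it back to firm resistance the other way, leaving it there, without forcing the jaws and letting only the grip's bar push the red pointer. Then put the red marker ring flat over the pin of the coupling with more play, let go, and leave the other things on the bench alone.

Things in the scene. Friction and masses are not known exactly. Their poses are not given: they have to be found in the camera images.
- left_grip (a point): Left grip: black post, 16 mm across, 43 mm tall, its top 92 mm above the bench; the point is on its axis, 72 mm above the bench. It slides along its x axis (+x away from the robot, to the pin) with 1 N drag within its free play, 5 to 18 mm in all, and starts in it. Where the ends lie cannot be seen; there hidden jaws resist, springily, 5 N per mm; over 20 N forces them.
- left_pointer: Left red pointer: block 10 mm long, 12 wide, 9 high on the housing top, 30 mm to the +y side of the grip's line; origin on its rear face, x as the grip's. A steel bar on the grip (front face level with the post's axis) shoves it to +x, and it stays there (0.4 N drag): after far end and back, its x distance from the post's axis is the free play. Starts up to 3 mm ahead of the bar
- left_pin (a point): Left unit's steel pin for the marker ring: 10 mm across, 30 mm tall, rounded tip, 100 mm along +x from about the middle of the grip's travel. The point is at its foot, on the housing top 42 mm above the bench; x, z as the grip's
- right_grip (a point): Right grip: black post, 16 mm across, 43 mm tall, its top 92 mm above the bench; the point is on its axis, 72 mm above the bench. It slides along its x axis (+x away from the robot, to the pin) with 1 N drag within its free play, 5 to 18 mm in all, and starts in it. Where the ends lie cannot be seen; there hidden jaws resist, springily, 5 N per mm; over 20 N forces them.
- right_pointer: Right red pointer: block 10 mm long, 12 wide, 9 high on the housing top, 30 mm to the +y side of the grip's line; origin on its rear face, x as the grip's. A steel bar on the grip (front face level with the post's axis) shoves it to +x, and it stays there (0.4 N drag): after far end and back, its x distance from the post's axis is the free play. Starts up to 3 mm ahead of the bar
- right_pin (a point): Right unit's steel pin for the marker ring: 10 mm across, 30 mm tall, rounded tip, 100 mm along +x from about the middle of the grip's travel. The point is at its foot, on the housing top 42 mm above the bench; x, z as the grip's
- rig: plywood board 240 (x) x 260 (y) x 12 mm fixed to the bench, with two alike green coupling housings (210 x 90 mm, tops 42 mm above the bench), centre lines 70 mm to its left (+y) and right. Each grip stands on a 40 x 26 mm steel plate, 8 mm high, on the housing. Origin: middle of the board's underside. x: travel of both grips, away from the robot; z up. Screw stubs 12 mm thick stick out 53 mm beyond the +x ends
- ring_center (a point): red marker ring lying flat on the bench, 42 mm outside, 26 mm bore, 16 mm high, about 40 g; the point is its centre, half-way up
- offcut: bystander: loose pale wood offcut 90 x 40 x 30 mm; origin at the middle of its underside, x along its length
- jar_mid (a point): bystander: amber glass jar, 60 mm across, 80 mm tall; the point is its centre, half-way up
- driver: bystander: screwdriver with orange handle lying on the bench, 200 mm long along its x axis
Not all that is in view belongs to the job. Of the things shaped like the part that bears ring_center, the red one is meant.

How it is judged:
By the outcome, as a careful person would: the job done as asked, in the order asked, and still so for the second after the job is handed in, with the robot touching nothing.
It also fails if it takes over 61 s, if anything falls off the work surface, if the arm or the gripper's body presses on something with over 40 N, if the wrist force passes 120 N, or if a joint passes its speed limit or range.

## Working session

There is one attempt and no reset: what is moved stays moved. The work goes in short steps, Python scripts to look and compute and a tool call to move; the robot and the scene stay as the last step left them, time stands still between calls to the robot, and variables do not carry over. Pictures are saved under pics/ and viewed, and the job is handed in when it is done.

Besides the shell and the picture viewer there is one more tool, called as name(argument=value, ...), one argument or row to a line, values as JSON. servo_tool: Moves the arm, as the interface text tells. Its arguments: {"type":"object","properties":{"deltas":{"type":"array"},"grip_force":{"type":"number"}},"required":["deltas"]}

```bash
mkdir -p pics; cat > h.py <<'E'
import numpy as np,cv2
from bench import bot
def save(n,f):
    d=bot.get_image(n); cv2.imwrite(f,d['image'][:,:,::-1]); return d
def R(d):
    a=np.array(d['attitude'],float)
    if a.shape==(3,3): return a
    from scipy.spatial.transform import Rotation as Ro
    return Ro.from_euler('xyz',a,degrees=True).as_matrix()
def cast(d,u,v,z):
    r=R(d)@np.array([(u-d['cx'])/d['fx'],(v-d['cy'])/d['fy'],1]); o=np.array(d['origin'])
    return o+r*(z-o[2])/r[2]
def proj(d,p):
    c=R(d).T@(np.array(p)-np.array(d['origin'])); return d['fx']*c[0]/c[2]+d['cx'],d['fy']*c[1]/c[2]+d['cy']
E
python3 - <<'E'
from h import *
for n in('side','top'):
    d=save(n,f'pics/{n}0.png'); print({k:v for k,v in d.items() if k!='image'})
print(bot.state(),bot.tcp_to_grasp)
E
```

```text
{'fx': 498.5198033825618, 'fy': 498.5198033825618, 'cx': 319.37272314646515, 'cy': 201.9701620116962, 'origin': array([0.32636044, 0.79797767, 0.79606894]), 'attitude': array([-1.32303809e+02,  7.09989225e-02, -1.65972750e+02])}
{'fx': 519.9996140939597, 'fy': 519.9996140939597, 'cx': 320.1694381574957, 'cy': 198.34355732715488, 'origin': array([0.37657718, 0.00842322, 1.38569685]), 'attitude': array([-1.73377619e+02,  1.54554620e-01, -8.97947099e+01])}
{'time_s': 0.1, 'joints': array([-8.13952069e+01,  1.79859927e+01,  2.58238816e+00,  7.46919721e+01,
        2.89449149e-04,  8.20007370e+01]), 'joint_velocities': array([ 0.04920793, -0.18525963,  0.2281659 , -0.0808268 ,  0.06032062,
        0.02849584]), 'joint_efforts': array([ 1.97211666e-03, -4.81724274e+01,  2.99243975e+01,  1.27522746e-02,
       -2.22348986e-04,  9.82063113e-06]), 'eef_pos': array([ 0.16422296, -0.55055469,  0.23049528]), 'ee_rot': array([-1.79905394e+02, -1.35871140e-02,  1.66040446e+01]), 'ft_force': array([ 0.6779016 , -0.71868507, -0.06481445]), 'moment': array([ 0.0131034 , -0.03740298, -0.03675378]), 'finger_gap': 0.0852090541045756} 0.0187
```

View pics/side0.png

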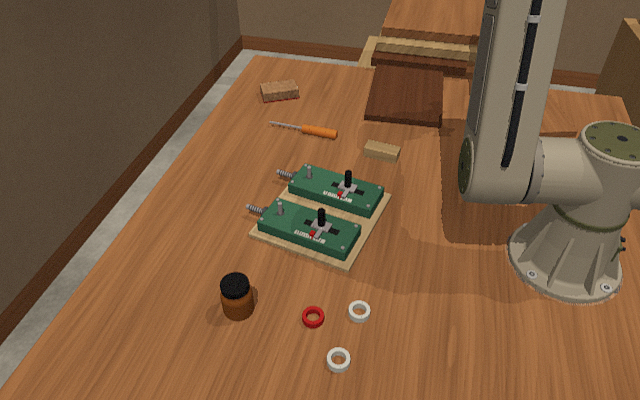

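View pics/top0.png

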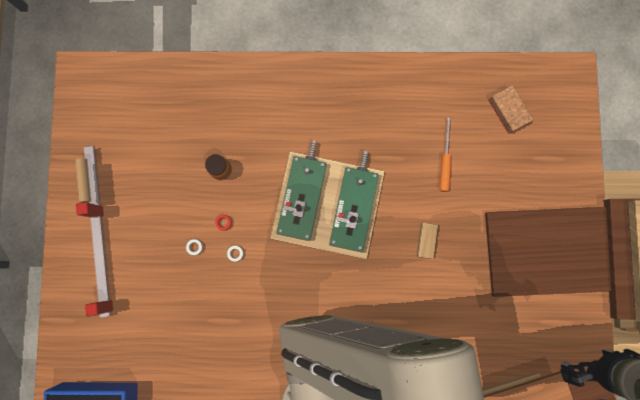

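Ring candidates: the red ring is at top (223,222) and side (313,316). White rings are at top (194,247) and (235,253), side (338,360) and (359,311). Red clamp parts are at top (88,209) and (98,309). I choose the red ring. Next I'll make close crops of it and the rig.

```bash
python3 - <<'E'
import cv2,numpy as np
a=cv2.imread('pics/top0.png'); b=cv2.imread('pics/side0.png')
cv2.imwrite('pics/ct.png',cv2.resize(a[130:270,180:400],(792,504),interpolation=cv2.INTER_CUBIC))
cv2.imwrite('pics/cs.png',cv2.resize(b[155:335,220:400],(600,600),interpolation=cv2.INTER_CUBIC))
E
```

```text
(no output)
```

View pics/ct.png

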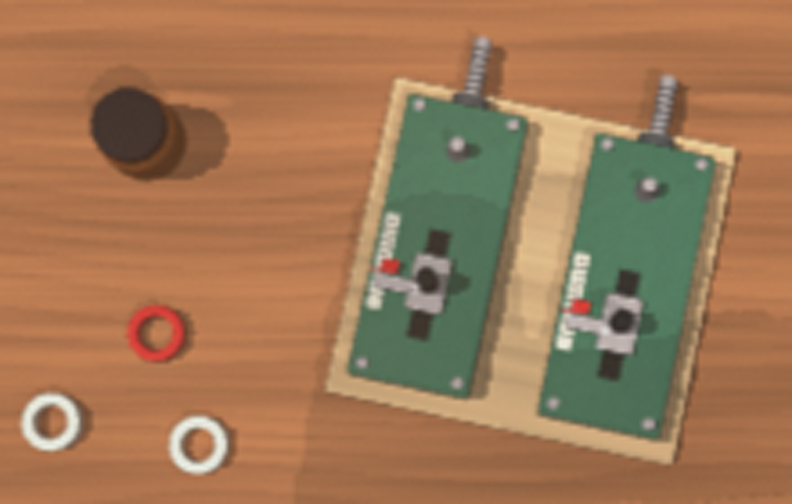

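View pics/cs.png

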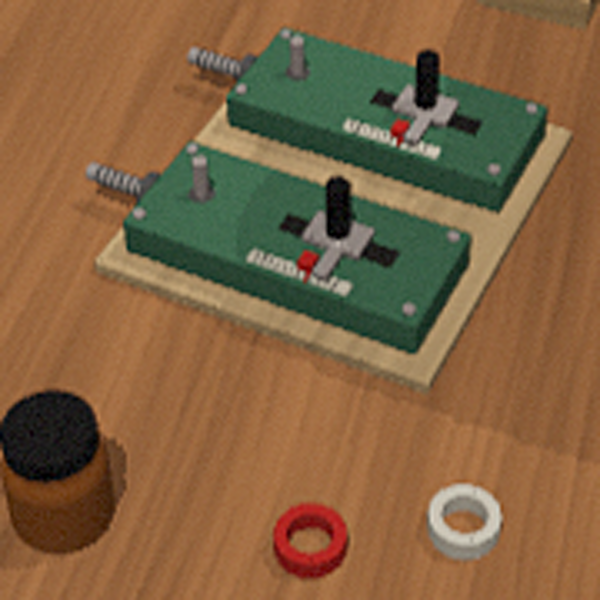

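```bash
cat >> h.py <<'E'
def blobs(im,lo,hi,roi,mina=8):
    h=cv2.cvtColor(im,cv2.COLOR_RGB2HSV); m=cv2.inRange(h,lo,hi)
    if lo[0]==0: m|=cv2.inRange(h,(172,lo[1],lo[2]),(180,hi[1],hi[2]))
    k=np.zeros_like(m); x0,y0,x1,y1=roi; k[y0:y1,x0:x1]=255; m&=k
    n,l,s,c=cv2.connectedComponentsWithStats(m)
    return [(c[i].round(2).tolist(),s[i].tolist()) for i in range(1,n) if s[i,4]>=mina]
def tri(d1,p1,d2,p2):
    # midpoint of two rays
    def ray(d,p):
        r=R(d)@np.array([(p[0]-d['cx'])/d['fx'],(p[1]-d['cy'])/d['fy'],1]); return np.array(d['origin']),r/np.linalg.norm(r)
    o1,a=ray(d1,p1);o2,b=ray(d2,p2)
    t=np.linalg.lstsq(np.c_[a,-b],o2-o1,rcond=None)[0]
    x,y=o1+t[0]*a,o2+t[1]*b; return (x+y)/2,np.linalg.norm(x-y)
E
python3 - <<'E'
from h import *
t=bot.get_image('top'); s=bot.get_image('side')
c=lambda x,y:(x/3.6+180-.36,y/3.6+130-.36)
for n,p,z in [('Lg',(428,279),.092),('Rg',(622,320),.092),('Lp',(457,144),.072),('Rp',(650,184),.072),('b1',(397,80),.012),('b2',(735,150),.012),('b3',(672,462),.012),('b4',(328,392),.012),('ring',(157,333),.016),('w1',(51,421),.016),('w2',(199,445),.016),('jar',(130,125),.08)]:
    print(n,(cast(t,*c(*p),z)*1e3).round(1))
print(blobs(t['image'],(0,150,80),(6,255,255),(180,130,400,270)))
print(blobs(s['image'],(0,150,60),(6,255,255),(220,155,400,335)))
cs=lambda x,y:(x/3.3333+220-.35,y/3.3333+155-.35)
for n,p,z in [('Lg',(340,184),.092),('Rg',(428,58),.092),('Lp',(200,160),.072),('Rp',(296,42),.072),]:
    print(n,(cast(s,*cs(*p),z)*1e3).round(1))
E
```

```text
Lg [504.4  66.5  92. ]
Rg [476.4 -68.1  92. ]
Lp [602.9  47.6  72. ]
Rp [574.6 -89.5  72. ]
b1 [661.6  94.5  12. ]
b2 [ 609.4 -157.3   12. ]
b3 [ 378.9 -108.9   12. ]
b4 [429.  142.6  12. ]
ring [471.5 268.2  16. ]
w1 [407. 344.  16.]
w2 [390.  235.6  16. ]
jar [614.5 278.9  80. ]
[([288.07, 203.4], [286, 202, 5, 4, 15]), ([340.8, 214.8], [339, 213, 5, 4, 15]), ([222.66, 222.02], [215, 215, 16, 15, 131])]
[([339.38, 193.73], [337, 191, 6, 8, 26]), ([311.74, 233.35], [309, 230, 7, 10, 31]), ([312.62, 316.65], [302, 306, 22, 22, 329])]
Lg [504.3  69.9  92. ]
Rg [476.4 -64.8  92. ]
Lp [602.6  49.   72. ]
Rp [574.1 -84.5  72. ]
```

servo_tool(
  deltas=[
    [[1, 15.5, 28, 0, 0.12], [1, 15.5, 28, 0, 0.12], [1, 15.5, 28, 0, 0.12], [1, 15.5, 28, 0, 0.12], [1, 15.5, 28, 0, 0.12]],
  ],
  grip_force=30,
)

```text
time_s: 0.62
eef_pos: [0.2402, -0.4111, 0.2274]
ee_rot: [-179.9, 0.0, 51.8]
ft_force: [0.7, 0.2, -0.3]
finger_gap: 0.0853
```

servo_tool(
  deltas=[
    [[1, 15.5, 28, 0, 0.12], [1, 15.5, 28, 0, 0.12], [1, 15.5, 28, 0, 0.12], [1, 15.5, 28, 0, 0.12], [1, 15.5, 28, 0, 0.12]],
  ],
)

```text
time_s: 1.03
eef_pos: [0.3194, -0.2634, 0.2268]
ee_rot: [-179.9, -0.0, 87.7]
ft_force: [0.5, -0.3, 0.4]
finger_gap: 0.0855
```

servo_tool(
  deltas=[
    [[1, 15.5, 28, 0, 0.12], [1, 15.5, 28, 0, 0.12], [1, 15.5, 28, 0, 0.12], [1, 15.5, 28, 0, 0.12], [1, 15.5, 28, 0, 0.12]],
  ],
)

```text
time_s: 1.45
eef_pos: [0.3986, -0.1154, 0.227]
ee_rot: [-179.9, 0.0, 123.5]
ft_force: [0.7, -0.7, 0.0]
finger_gap: 0.0851
```

servo_tool(
  deltas=[
    [[1, 15.5, 28, 0, 0.12], [1, 15.5, 28, 0, 0.12], [1, 15.5, 28, 0, 0.12], [1, 15.5, 28, 0, 0.12], [1, 15.5, 28, 0, 0.12]],
  ],
)

```text
time_s: 1.87
eef_pos: [0.4781, 0.0332, 0.2273]
ee_rot: [-180.0, 0.1, 159.3]
ft_force: [0.3, -0.1, -0.8]
finger_gap: 0.0853
```

servo_tool(
  deltas=[
    [[1, 13, 17, -10, 0.08], [1, 10, 14, -30, 0.075], [1, 0, 0, -20, 0], [1, 0, 0, 0, 0], [1, 0, 0, 0, 0]],
  ],
)

```text
time_s: 2.28
eef_pos: [0.5052, 0.0731, 0.166]
ee_rot: [179.9, 0.3, 169.6]
ft_force: [-0.3, -0.5, -0.3]
finger_gap: 0.0853
```

```bash
python3 - <<'E'
from h import *
t=save('top','pics/t1.png'); s=save('side','pics/s1.png')
cv2.imwrite('pics/s1c.png',cv2.resize(s['image'][120:300,230:430,::-1],(800,720))[:600])
print(bot.state()['eef_pos'],bot.state()['ee_rot'])
E
```

```text
[0.50535155 0.07244619 0.16682999] [179.90066521   0.39931033 169.53086531]
```

View pics/s1c.png

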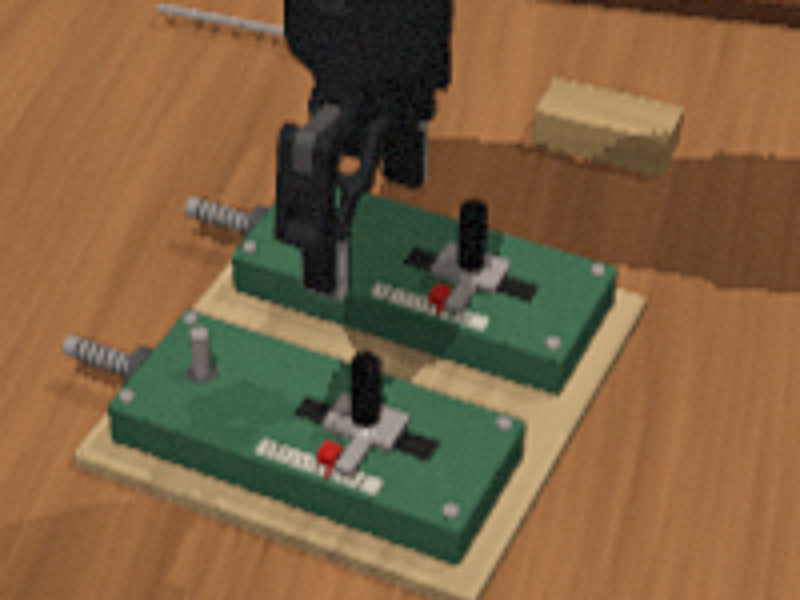

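The fingers hang above and slightly behind the left post, and everything is still in its place. I'll descend with the jaw axis across the travel.

servo_tool(
  deltas=[
    [[0.3, -1, -5, -35, -0.02], [0.2, 0, 0, -35, 0], [0.1, 0, 0, -30, 0], [0, 0, 0, 0, 0], [0, 0, 0, 0, 0]],
  ],
)

```text
time_s: 2.8
eef_pos: [0.5103, 0.0638, 0.0739]
ee_rot: [179.8, 1.4, 167.9]
ft_force: [0.4, 0.2, 0.5]
finger_gap: 0.0427
```

```bash
python3 - <<'E'
from h import *
t=save('top','pics/t2.png'); s=save('side','pics/s2.png')
cv2.imwrite('pics/s2c.png',cv2.resize(s['image'][150:300,240:400,::-1],(640,600)))
print(bot.state()['eef_pos'],bot.state()['ee_rot'],bot.state()['ft_force'])
E
```

```text
[0.51072695 0.06401239 0.07464303] [179.73842662   1.42185212 167.95569886] [-0.09208036 -0.56892801  0.53072609]
```

View pics/s2c.png

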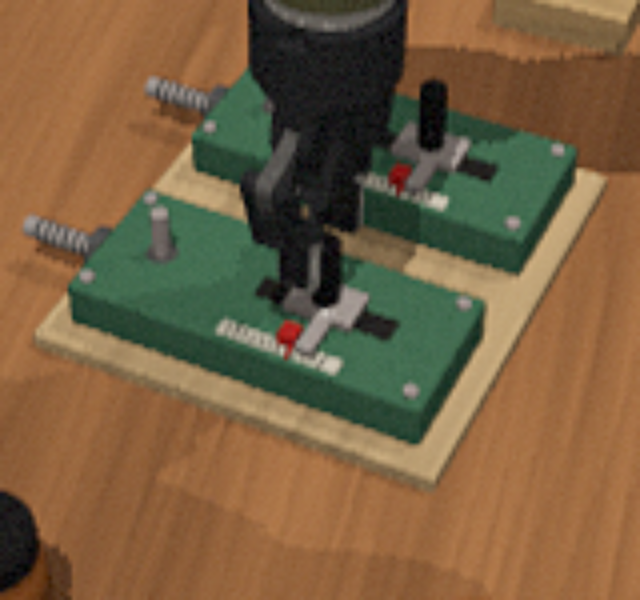

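servo_tool(
  deltas=[
    [[0, -3, 2, 0, 0], [0, -3, 1.5, -5, 0], [0, 0, 0, -4, 0], [0, 0, 0, 0, 0], [0, 0, 0, 0, 0]],
  ],
)

```text
time_s: 3.32
eef_pos: [0.5092, 0.0676, 0.0723]
ee_rot: [179.6, 2.1, 167.9]
ft_force: [0.6, 0.2, 0.2]
finger_gap: 0.0425
```

servo_tool(
  deltas=[
    [[0, 0, 0, 0, 0]],
  ],
)

```text
time_s: 3.4
eef_pos: [0.5094, 0.0677, 0.0726]
ee_rot: [179.6, 2.1, 167.9]
ft_force: [0.2, 0.6, 0.2]
finger_gap: 0.0427
```

servo_tool(
  deltas=[
    [[0, 0, 0, 0, 0]],
  ],
)

```text
time_s: 3.48
eef_pos: [0.5095, 0.0678, 0.0728]
ee_rot: [179.6, 2.2, 167.9]
ft_force: [-0.2, 0.7, 0.2]
finger_gap: 0.0425
```

servo_tool(
  deltas=[
    [[0, 0, 0, -4, 0]],
  ],
)

```text
time_s: 3.57
eef_pos: [0.5102, 0.0678, 0.0695]
ee_rot: [179.6, 2.2, 168.0]
ft_force: [0.3, -0.1, -0.2]
finger_gap: 0.0426
```

servo_tool(
  deltas=[
    [[0, -4, 0, 0, 0]],
  ],
)

```text
time_s: 3.65
eef_pos: [0.5064, 0.0677, 0.0689]
ee_rot: [179.6, 2.2, 167.9]
ft_force: [-0.9, 0.3, -0.2]
finger_gap: 0.0428
```

servo_tool(
  deltas=[
    [[0, 0, 0, 0, 0]],
  ],
)

```text
time_s: 3.73
eef_pos: [0.5054, 0.0678, 0.0685]
ee_rot: [179.6, 2.2, 168.0]
ft_force: [-0.1, -0.2, 0.6]
finger_gap: 0.0428
```

```bash
python3 - <<'E'
from h import *
print(bot.state())
E
```

```text
{'time_s': 3.7333, 'joints': array([-1.38135714e+00,  1.55886723e+01, -2.49320982e+01,  4.72840221e+01,
       -5.77222679e-03,  1.06576521e+01]), 'joint_velocities': array([-2.96694342e-02,  1.00253592e+00,  3.85054704e-01, -8.86972821e-01,
       -3.07990163e-04,  1.72859082e-02]), 'joint_efforts': array([-5.30219777e-02, -4.16403222e+01,  2.61782473e+01, -5.94620313e-01,
       -2.10347200e-03, -1.40746386e-03]), 'eef_pos': array([0.50540894, 0.06780562, 0.06845433]), 'ee_rot': array([179.59949808,   2.15838897, 167.95333558]), 'ft_force': array([-0.12036889, -0.20854943,  0.64095039]), 'moment': array([0.03076573, 0.05900804, 0.04165609]), 'finger_gap': 0.0427644257521093}
```

servo_tool(
  deltas=[
    [[-0.2, -1, 0, -4, 0], [-0.3, 0, 0, 0, 0], [-0.4, 0, 0, 0, 0], [-0.5, 0, 0, 0, 0], [-0.5, 0, 0, 0, 0]],
  ],
  grip_force=30,
)

```text
time_s: 4.15
eef_pos: [0.5035, 0.0678, 0.0634]
ee_rot: [179.6, 2.1, 167.9]
ft_force: [0.5, 0.2, 0.5]
finger_gap: 0.0216
```

servo_tool(
  deltas=[
    [[-0.6, 0, 0, 0, 0], [-0.7, 0, 0, 0, 0], [-0.7, 0, 0, 0, 0]],
  ],
)

```text
time_s: 4.4
eef_pos: [0.5038, 0.0689, 0.0636]
ee_rot: [179.5, 2.1, 168.0]
ft_force: [-0.0, 0.1, -1.2]
finger_gap: 0.0146
```

servo_tool(
  deltas=[
    [[-0.8, 0, 0, 0, 0], [-0.9, 0, 0, 0, 0], [-1, 0, 0, 0, 0]],
  ],
)

```text
time_s: 4.65
eef_pos: [0.5038, 0.0689, 0.0636]
ee_rot: [179.5, 2.1, 168.0]
ft_force: [0.4, 1.8, 0.7]
finger_gap: 0.0153
```

```bash
python3 - <<'E'
from h import *
t=save('top','pics/t3.png'); s=save('side','pics/s3.png')
cv2.imwrite('pics/s3c.png',cv2.resize(s['image'][190:270,270:370,::-1],(750,600)))
print(bot.state()['eef_pos'],bot.state()['ee_rot'],bot.state()['ft_force'],bot.state()['finger_gap'])
E
```

```text
[0.50384121 0.0688852  0.06363119] [179.49739331   2.09045181 168.01170612] [-0.28605569  1.03531169 -0.35421968] 0.015137422891969876
```

View pics/s3c.png

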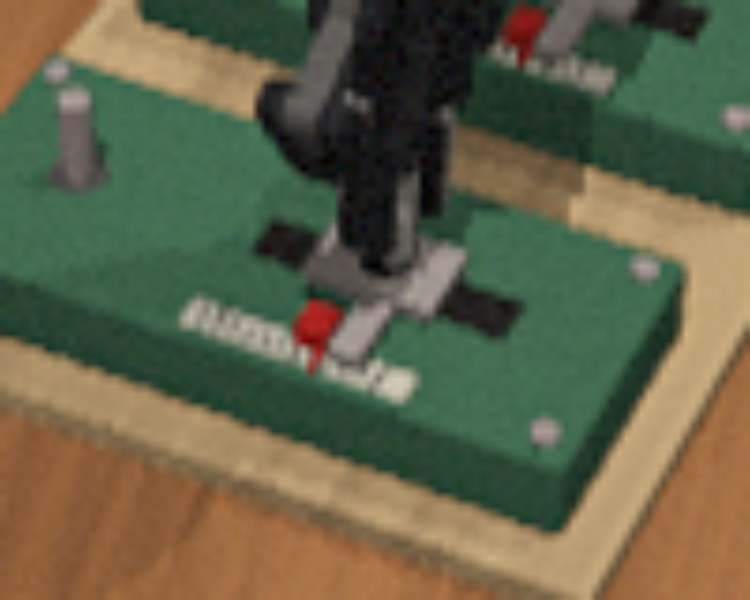

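servo_tool(
  deltas=[
    [[-1, 1, -0.2, 0, 0], [-1, 1, -0.2, 0, 0]],
  ],
)

```text
time_s: 4.92
eef_pos: [0.5055, 0.0685, 0.0636]
ee_rot: [179.5, 2.1, 168.0]
ft_force: [-0.9, 1.2, -0.3]
finger_gap: 0.0149
```

servo_tool(
  deltas=[
    [[-1, 1, -0.2, 0, 0]],
  ],
)

```text
time_s: 5.0
eef_pos: [0.5062, 0.0684, 0.0636]
ee_rot: [179.5, 2.0, 168.0]
ft_force: [-3.1, 1.5, 3.1]
finger_gap: 0.0148
```

servo_tool(
  deltas=[
    [[-1, 1, -0.2, 0, 0]],
  ],
)

```text
time_s: 5.08
eef_pos: [0.5065, 0.0683, 0.0636]
ee_rot: [179.5, 1.9, 168.0]
ft_force: [-4.4, 2.1, 4.6]
finger_gap: 0.0148
```

servo_tool(
  deltas=[
    [[-1, 1, -0.2, 0, 0]],
  ],
)

```text
time_s: 5.17
eef_pos: [0.5067, 0.0683, 0.0636]
ee_rot: [179.5, 1.8, 168.0]
ft_force: [-4.5, 2.5, 4.1]
finger_gap: 0.015
```

servo_tool(
  deltas=[
    [[-1, 1, -0.2, 0, 0]],
  ],
)

```text
time_s: 5.25
eef_pos: [0.5068, 0.0682, 0.0636]
ee_rot: [179.5, 1.7, 168.0]
ft_force: [-4.5, 2.4, 5.7]
finger_gap: 0.0153
```

servo_tool(
  deltas=[
    [[-1, 1.7, -0.4, 0, 0]],
  ],
)

```text
time_s: 5.33
eef_pos: [0.5072, 0.0682, 0.0636]
ee_rot: [179.5, 1.6, 168.1]
ft_force: [-6.1, 3.1, 6.9]
finger_gap: 0.0149
```

servo_tool(
  deltas=[
    [[-1, 1.7, -0.4, 0, 0]],
  ],
)

```text
time_s: 5.42
eef_pos: [0.5074, 0.0681, 0.0636]
ee_rot: [179.5, 1.4, 168.1]
ft_force: [-7.3, 2.9, 7.9]
finger_gap: 0.0151
```

```bash
python3 - <<'E'
from h import *
s=save('side','pics/s4.png')
cv2.imwrite('pics/s4c.png',cv2.resize(s['image'][190:270,270:370,::-1],(750,600)))
print(bot.state()['eef_pos'],bot.state()['ft_force'],bot.state()['moment'])
E
```

```text
[0.50743145 0.06809595 0.06356705] [-6.504334    3.29910115  7.47589304] [0.40906137 1.24456193 0.04407951]
```

View pics/s4c.png

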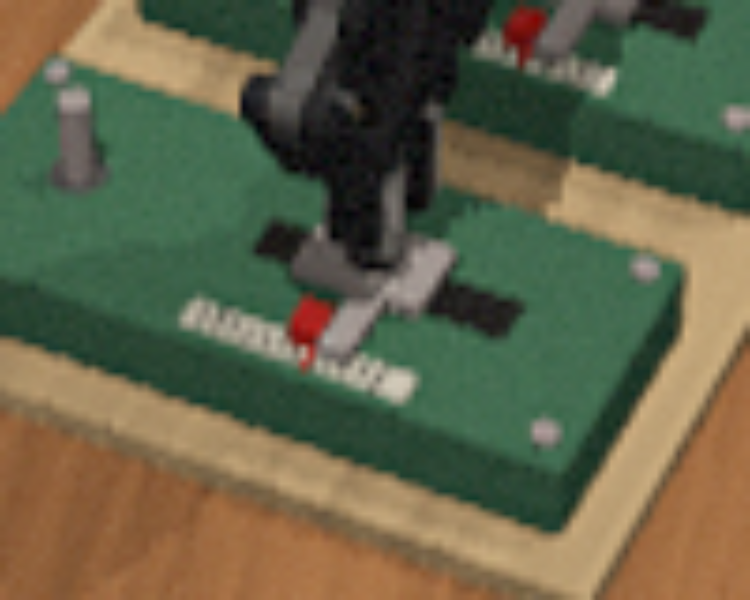

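servo_tool(
  deltas=[
    [[-1, 2.3, -0.5, 0, 0]],
  ],
)

```text
time_s: 5.55
eef_pos: [0.5077, 0.068, 0.0636]
ee_rot: [179.5, 1.2, 168.1]
ft_force: [-8.5, 2.9, 9.4]
finger_gap: 0.0152
```

servo_tool(
  deltas=[
    [[-1, 2.3, -0.5, 0, 0]],
  ],
)

```text
time_s: 5.63
eef_pos: [0.5077, 0.068, 0.0636]
ee_rot: [179.5, 1.0, 168.1]
ft_force: [-8.8, 3.4, 9.3]
finger_gap: 0.0151
```

Firm at about 9 N. Now I'll pull back.

servo_tool(
  deltas=[
    [[-1, -2, 0.4, 0, 0], [-1, -2, 0.4, 0, 0], [-1, -1, 0.2, 0, 0]],
  ],
)

```text
time_s: 5.88
eef_pos: [0.504, 0.0688, 0.0637]
ee_rot: [179.5, 1.1, 168.1]
ft_force: [1.1, 0.8, -2.8]
finger_gap: 0.0151
```

servo_tool(
  deltas=[
    [[-1, -1, 0.2, 0, 0]],
  ],
)

```text
time_s: 5.97
eef_pos: [0.5037, 0.0689, 0.0637]
ee_rot: [179.5, 1.2, 168.1]
ft_force: [1.1, 2.0, -1.0]
finger_gap: 0.0152
```

servo_tool(
  deltas=[
    [[-1, -1, 0.2, 0, 0]],
  ],
)

```text
time_s: 6.05
eef_pos: [0.5033, 0.069, 0.0637]
ee_rot: [179.5, 1.3, 168.1]
ft_force: [0.8, 1.5, -1.0]
finger_gap: 0.0148
```

servo_tool(
  deltas=[
    [[-1, -1, 0.2, 0, 0]],
  ],
)

```text
time_s: 6.13
eef_pos: [0.5028, 0.0691, 0.0637]
ee_rot: [179.5, 1.3, 168.1]
ft_force: [1.7, 1.5, -1.6]
finger_gap: 0.015
```

servo_tool(
  deltas=[
    [[-1, -1, 0.2, 0, 0]],
  ],
)

```text
time_s: 6.22
eef_pos: [0.502, 0.0692, 0.0637]
ee_rot: [179.5, 1.4, 168.1]
ft_force: [1.3, 2.1, -1.1]
finger_gap: 0.0149
```

servo_tool(
  deltas=[
    [[-1, -1.2, 0.25, 0, 0], [-1, -1.2, 0.25, 0, 0]],
  ],
)

```text
time_s: 6.38
eef_pos: [0.4998, 0.0697, 0.0637]
ee_rot: [179.5, 1.4, 168.1]
ft_force: [1.0, 1.4, -2.6]
finger_gap: 0.015
```

servo_tool(
  deltas=[
    [[-1, -1.2, 0.25, 0, 0], [-1, -1.2, 0.25, 0, 0]],
  ],
)

```text
time_s: 6.55
eef_pos: [0.4987, 0.07, 0.0637]
ee_rot: [179.5, 1.5, 168.1]
ft_force: [6.4, 0.7, -6.5]
finger_gap: 0.0153
```

servo_tool(
  deltas=[
    [[-1, -1.2, 0.25, 0, 0], [-1, -1.2, 0.25, 0, 0]],
  ],
)

```text
time_s: 6.72
eef_pos: [0.4986, 0.07, 0.0637]
ee_rot: [179.5, 1.8, 168.1]
ft_force: [5.7, 0.8, -7.3]
finger_gap: 0.0151
```

servo_tool(
  deltas=[
    [[-1, -1.2, 0.25, 0, 0], [-1, -1.2, 0.25, 0, 0]],
  ],
)

```text
time_s: 6.88
eef_pos: [0.4987, 0.0699, 0.0637]
ee_rot: [179.5, 2.1, 168.0]
ft_force: [5.4, -0.3, -7.1]
finger_gap: 0.0148
```

servo_tool(
  deltas=[
    [[-1, -2.2, 0.45, 0, 0]],
  ],
)

```text
time_s: 6.97
eef_pos: [0.4981, 0.0701, 0.0637]
ee_rot: [179.5, 2.2, 168.0]
ft_force: [7.8, -0.4, -9.8]
finger_gap: 0.0145
```

servo_tool(
  deltas=[
    [[-1, -2.2, 0.45, 0, 0]],
  ],
)

```text
time_s: 7.05
eef_pos: [0.4979, 0.0701, 0.0637]
ee_rot: [179.5, 2.4, 168.0]
ft_force: [9.0, -0.6, -9.9]
finger_gap: 0.0148
```

```bash
python3 - <<'E'
from h import *
s=save('side','pics/s5.png')
cv2.imwrite('pics/s5c.png',cv2.resize(s['image'][190:270,270:370,::-1],(750,600)))
print(bot.state()['eef_pos'],bot.state()['ft_force'],bot.state()['moment'])
E
```

```text
[0.49778954 0.07013615 0.06368385] [  9.07882409   0.23284367 -10.39228855] [-0.14412118 -1.51221426  0.0581368 ]
```

View pics/s5c.png

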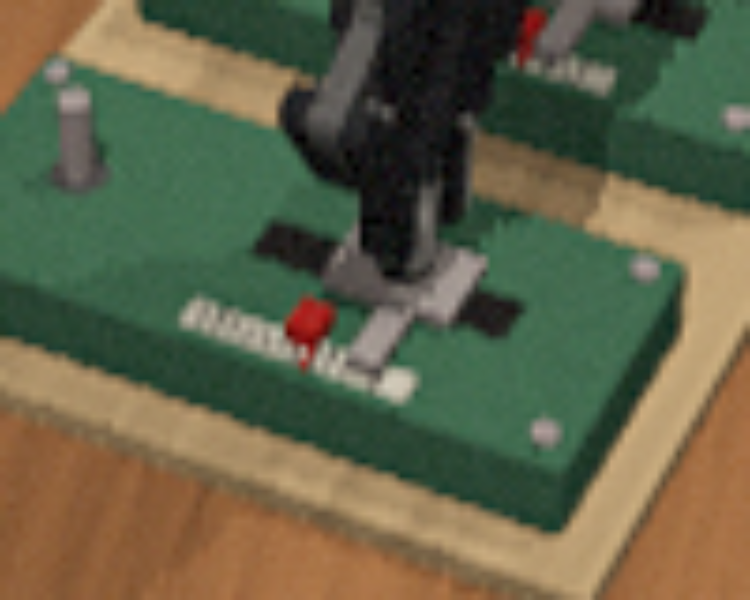

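servo_tool(
  deltas=[
    [[-1, 0, 0, 0, 0], [-0.3, 0, 0, 0, 0], [0, 0, 0, 0, 0], [0, 0, 0, 0, 0]],
  ],
)

```text
time_s: 7.43
eef_pos: [0.4974, 0.0695, 0.0635]
ee_rot: [179.5, 2.4, 167.9]
ft_force: [-0.1, 0.4, -0.4]
finger_gap: 0.0427
```

```bash
python3 - <<'E'
from h import *
s=save('side','pics/s6.png')
cv2.imwrite('pics/s6c.png',cv2.resize(s['image'][190:270,270:370,::-1],(750,600)))
print(bot.state()['eef_pos'],bot.state()['ft_force'],bot.state()['moment'])
E
```

```text
[0.49735293 0.06949987 0.06350717] [ 0.65405873  0.04907294 -0.03198274] [-0.02053273  0.07042105  0.03948421]
```

View pics/s6c.png

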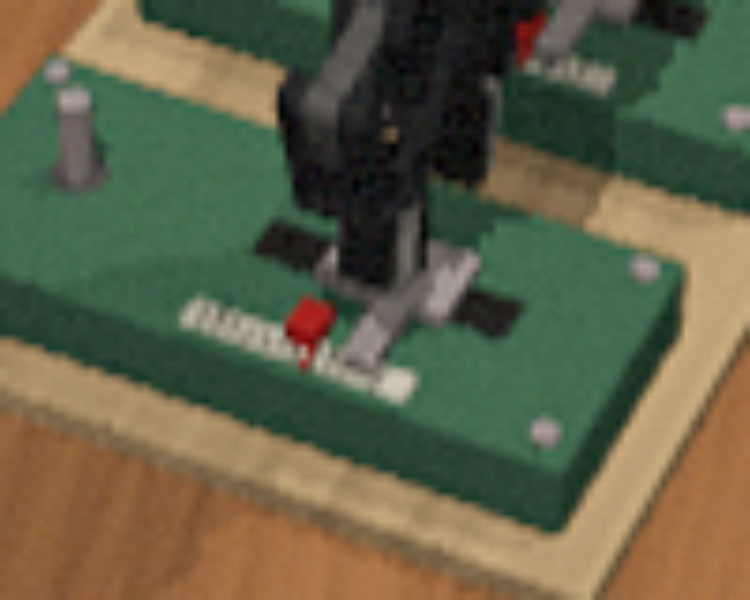

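servo_tool(
  deltas=[
    [[0, 0, 0, 20, 0], [0, 0, 0, 30, 0], [0, -5, -30, 5, 0], [0, -5, -35, 0, 0], [0, -5, -35, 0, 0]],
  ],
)

```text
time_s: 7.9
eef_pos: [0.4793, -0.0278, 0.1206]
ee_rot: [179.6, 2.2, 168.6]
ft_force: [0.6, 1.0, -0.9]
finger_gap: 0.043
```

servo_tool(
  deltas=[
    [[0, -4, -25, 0, 0], [0, 0, 0, 0, 0], [0, 0, 0, 0, 0]],
  ],
)

```text
time_s: 8.15
eef_pos: [0.474, -0.059, 0.122]
ee_rot: [179.7, 2.3, 168.2]
ft_force: [-0.3, -0.5, 0.1]
finger_gap: 0.0426
```

```bash
python3 - <<'E'
from h import *
s=save('side','pics/s7.png'); save('top','pics/t7.png')
cv2.imwrite('pics/s7c.png',cv2.resize(s['image'][150:270,260:400,::-1],(700,600)))
print(bot.state()['eef_pos'],bot.state()['ee_rot'])
E
```

```text
[ 0.47425133 -0.05793792  0.12181541] [179.67453904   2.26157569 168.34990265]
```

View pics/s7c.png

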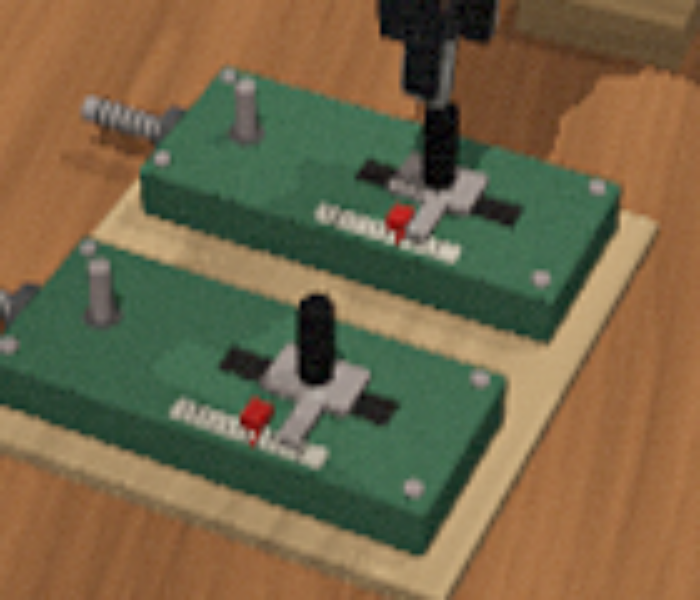

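servo_tool(
  deltas=[
    [[0, 2, -9, 0, 0], [0, 0, 0, -8, 0], [0, 0, 0, -12, 0], [0, 0, 0, 0, 0]],
  ],
)

```text
time_s: 8.58
eef_pos: [0.4771, -0.0647, 0.1006]
ee_rot: [179.6, 2.3, 168.7]
ft_force: [-0.4, 0.3, -0.8]
finger_gap: 0.0427
```

servo_tool(
  deltas=[
    [[0, 0, 0, 0, 0]],
  ],
)

```text
time_s: 8.67
eef_pos: [0.4768, -0.064, 0.1]
ee_rot: [179.6, 2.2, 168.7]
ft_force: [-0.5, 0.3, -0.8]
finger_gap: 0.043
```

servo_tool(
  deltas=[
    [[0, 0, -3, -10, 0], [0, 0, 0, -12, 0], [0, 0, 0, -10, 0], [0, 0, 0, 0, 0], [0, 0, 0, 0, 0]],
  ],
)

```text
time_s: 9.08
eef_pos: [0.4775, -0.0647, 0.0674]
ee_rot: [179.6, 2.2, 169.0]
ft_force: [0.2, -0.0, 0.7]
finger_gap: 0.0432
```

servo_tool(
  deltas=[
    [[0, -1, -3, -3.5, 0], [-0.1, 0, 0, 0, -0.012], [-0.2, 0, 0, 0, 0]],
  ],
)

```text
time_s: 9.33
eef_pos: [0.4772, -0.0676, 0.065]
ee_rot: [179.6, 2.3, 168.3]
ft_force: [-0.5, -0.1, -0.9]
finger_gap: 0.0338
```

servo_tool(
  deltas=[
    [[-0.4, 0, 0, 0, 0], [-0.5, 0, 0, 0, 0], [-0.6, 0, 0, 0, 0], [-0.7, 0, 0, 0, 0], [-0.7, 0, 0, 0, 0]],
  ],
)

```text
time_s: 9.75
eef_pos: [0.4777, -0.0686, 0.0662]
ee_rot: [179.7, 2.4, 168.2]
ft_force: [1.0, -0.4, -1.4]
finger_gap: 0.0148
```

servo_tool(
  deltas=[
    [[-0.8, 0, 0, 0, 0], [-0.9, 0, 0, 0, 0], [-1, 0, 0, 0, 0]],
  ],
)

```text
time_s: 10.0
eef_pos: [0.4777, -0.0686, 0.0662]
ee_rot: [179.7, 2.4, 168.2]
ft_force: [0.3, -0.7, -0.2]
finger_gap: 0.0149
```

```bash
python3 - <<'E'
from h import *
s=save('side','pics/s8.png')
cv2.imwrite('pics/s8c.png',cv2.resize(s['image'][155:235,290:390,::-1],(750,600)))
print(bot.state()['eef_pos'],bot.state()['ee_rot'])
E
```

```text
[ 0.4777304  -0.06862307  0.06622858] [179.69036747   2.37201891 168.23826636]
```

View pics/s8c.png

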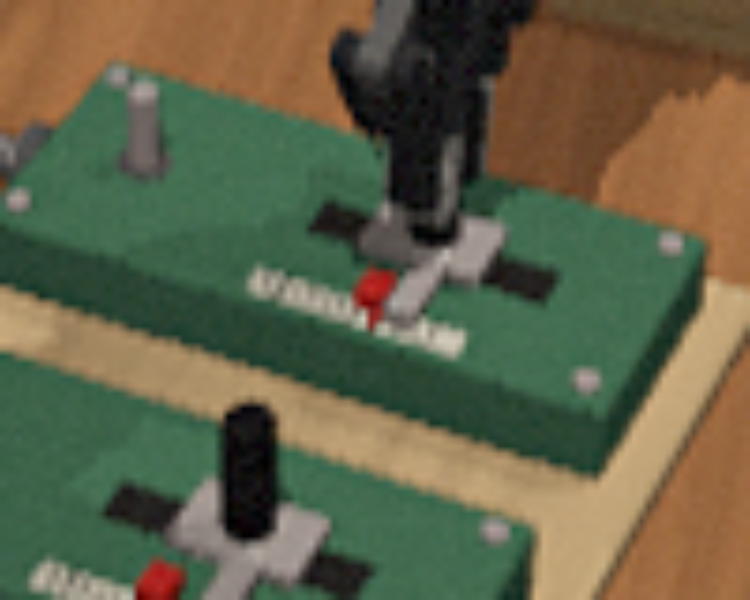

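Gripped. Now I'll push away.

servo_tool(
  deltas=[
    [[-1, 1, -0.2, 0, 0], [-1, 1, -0.2, 0, 0], [-1, 1, -0.2, 0, 0]],
  ],
)

```text
time_s: 10.3
eef_pos: [0.4801, -0.0691, 0.0662]
ee_rot: [179.7, 2.3, 168.2]
ft_force: [-1.8, -0.5, 0.9]
finger_gap: 0.0148
```

servo_tool(
  deltas=[
    [[-1, 1, -0.2, 0, 0], [-1, 1, -0.2, 0, 0]],
  ],
)

```text
time_s: 10.47
eef_pos: [0.4818, -0.0694, 0.0662]
ee_rot: [179.7, 2.2, 168.2]
ft_force: [-3.4, -1.0, 3.0]
finger_gap: 0.0148
```

servo_tool(
  deltas=[
    [[-1, 1.2, -0.25, 0, 0], [-1, 1.2, -0.25, 0, 0]],
  ],
)

```text
time_s: 10.63
eef_pos: [0.4825, -0.0696, 0.0662]
ee_rot: [179.7, 2.0, 168.2]
ft_force: [-5.8, -0.4, 6.1]
finger_gap: 0.0151
```

servo_tool(
  deltas=[
    [[-1, 1.2, -0.25, 0, 0], [-1, 1.2, -0.25, 0, 0]],
  ],
)

```text
time_s: 10.8
eef_pos: [0.4826, -0.0696, 0.0662]
ee_rot: [179.8, 1.8, 168.2]
ft_force: [-6.9, 0.2, 5.6]
finger_gap: 0.0147
```

servo_tool(
  deltas=[
    [[-1, 2.2, -0.45, 0, 0]],
  ],
)

```text
time_s: 10.88
eef_pos: [0.4831, -0.0697, 0.0661]
ee_rot: [179.8, 1.6, 168.2]
ft_force: [-9.0, 0.8, 8.1]
finger_gap: 0.0149
```

servo_tool(
  deltas=[
    [[-1, 2.2, -0.45, 0, 0]],
  ],
)

```text
time_s: 10.97
eef_pos: [0.4833, -0.0697, 0.0661]
ee_rot: [179.8, 1.4, 168.2]
ft_force: [-8.7, 0.8, 9.7]
finger_gap: 0.0149
```

```bash
python3 - <<'E'
from h import *
s=save('side','pics/s9.png')
cv2.imwrite('pics/s9c.png',cv2.resize(s['image'][155:235,290:390,::-1],(750,600)))
print(bot.state()['eef_pos'],bot.state()['ee_rot'],bot.state()['ft_force'])
E
```

```text
[ 0.48333003 -0.06977601  0.06610457] [179.7859608    1.35096691 168.23015037] [-8.48978782  0.29765624 10.05801496]
```

View pics/s9c.png

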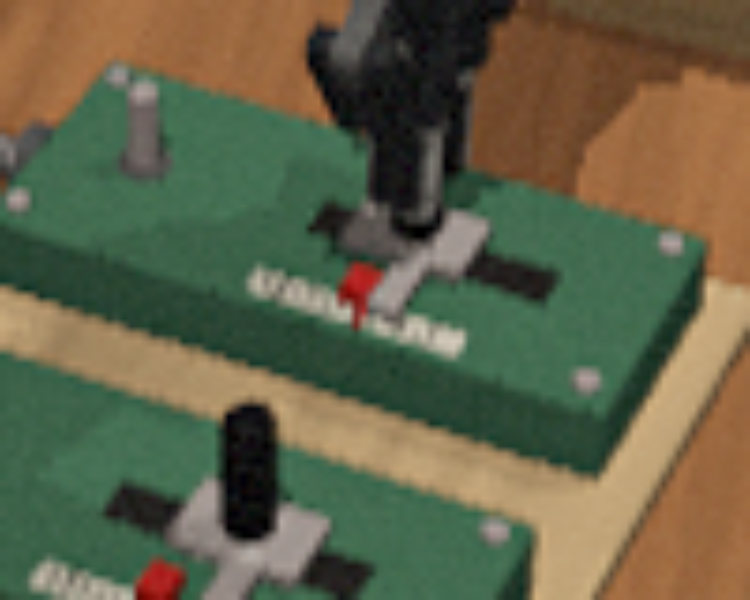

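The bar pushed the pointer, and it's firm at about 9 N. Now I'll pull back.

servo_tool(
  deltas=[
    [[-1, -2, 0.4, 0, 0], [-1, -2, 0.4, 0, 0], [-1, -1.2, 0.25, 0, 0]],
  ],
)

```text
time_s: 11.27
eef_pos: [0.4792, -0.0689, 0.0663]
ee_rot: [179.8, 1.5, 168.2]
ft_force: [1.2, -1.9, -2.4]
finger_gap: 0.015
```

servo_tool(
  deltas=[
    [[-1, -1.2, 0.25, 0, 0], [-1, -1.2, 0.25, 0, 0]],
  ],
)

```text
time_s: 11.43
eef_pos: [0.4779, -0.0686, 0.0662]
ee_rot: [179.8, 1.6, 168.2]
ft_force: [0.7, -0.5, -2.0]
finger_gap: 0.0147
```

servo_tool(
  deltas=[
    [[-1, -1.2, 0.25, 0, 0], [-1, -1.2, 0.25, 0, 0]],
  ],
)

```text
time_s: 11.6
eef_pos: [0.476, -0.0682, 0.0662]
ee_rot: [179.8, 1.7, 168.2]
ft_force: [0.3, -1.0, -1.8]
finger_gap: 0.015
```

servo_tool(
  deltas=[
    [[-1, -1.2, 0.25, 0, 0], [-1, -1.2, 0.25, 0, 0]],
  ],
)

```text
time_s: 11.77
eef_pos: [0.4736, -0.0678, 0.0662]
ee_rot: [179.8, 1.7, 168.2]
ft_force: [1.7, -0.3, -2.0]
finger_gap: 0.0147
```

servo_tool(
  deltas=[
    [[-1, -1.2, 0.25, 0, 0], [-1, -1.2, 0.25, 0, 0]],
  ],
)

```text
time_s: 11.93
eef_pos: [0.471, -0.0672, 0.0662]
ee_rot: [179.8, 1.7, 168.2]
ft_force: [0.8, -0.1, -1.0]
finger_gap: 0.0152
```

servo_tool(
  deltas=[
    [[-1, -1.2, 0.25, 0, 0], [-1, -1.2, 0.25, 0, 0]],
  ],
)

```text
time_s: 12.1
eef_pos: [0.4683, -0.0666, 0.0662]
ee_rot: [179.8, 1.7, 168.2]
ft_force: [-0.1, -0.5, -1.3]
finger_gap: 0.0151
```

Already more than the left, so I'll keep going.

servo_tool(
  deltas=[
    [[-1, -1.2, 0.25, 0, 0], [-1, -1.2, 0.25, 0, 0]],
  ],
)

```text
time_s: 12.27
eef_pos: [0.4656, -0.0661, 0.0662]
ee_rot: [179.8, 1.7, 168.2]
ft_force: [0.5, -1.7, -1.6]
finger_gap: 0.0148
```

servo_tool(
  deltas=[
    [[-1, -1.2, 0.25, 0, 0], [-1, -1.2, 0.25, 0, 0]],
  ],
)

```text
time_s: 12.43
eef_pos: [0.4645, -0.0658, 0.0663]
ee_rot: [179.7, 1.9, 168.2]
ft_force: [5.2, -1.2, -8.3]
finger_gap: 0.015
```

servo_tool(
  deltas=[
    [[-1, -1.2, 0.25, 0, 0], [-1, -1.2, 0.25, 0, 0]],
  ],
)

```text
time_s: 12.6
eef_pos: [0.4643, -0.0658, 0.0663]
ee_rot: [179.7, 2.1, 168.2]
ft_force: [5.1, -1.8, -7.9]
finger_gap: 0.015
```

servo_tool(
  deltas=[
    [[-1, -1.2, 0.25, 0, 0], [-1, -1.2, 0.25, 0, 0]],
  ],
)

```text
time_s: 12.77
eef_pos: [0.4644, -0.0659, 0.0663]
ee_rot: [179.7, 2.4, 168.2]
ft_force: [6.4, -1.0, -7.6]
finger_gap: 0.0149
```

servo_tool(
  deltas=[
    [[-1, -2.2, 0.45, 0, 0]],
  ],
)

```text
time_s: 12.85
eef_pos: [0.4638, -0.0657, 0.0663]
ee_rot: [179.7, 2.6, 168.2]
ft_force: [8.0, -1.3, -10.5]
finger_gap: 0.0146
```

servo_tool(
  deltas=[
    [[-1, -2.2, 0.45, 0, 0]],
  ],
)

```text
time_s: 12.93
eef_pos: [0.4636, -0.0657, 0.0664]
ee_rot: [179.7, 2.8, 168.3]
ft_force: [9.5, -2.1, -12.1]
finger_gap: 0.0148
```

servo_tool(
  deltas=[
    [[-1, 0, 0, 0, 0], [-0.3, 0, 0, 0, 0], [0, 0, 0, 0, 0], [0, 0, 0, 0, 0]],
  ],
)

```text
time_s: 13.27
eef_pos: [0.4635, -0.0652, 0.0663]
ee_rot: [179.6, 2.8, 168.3]
ft_force: [0.2, 0.4, 0.2]
finger_gap: 0.0426
```

servo_tool(
  deltas=[
    [[0, 0, 0, 20, 0], [0, 0, 0, 30, 0], [0, 0, 0, 30, 0], [0.3, -5, 35, 0, 0], [0.5, -5, 35, 0, 0]],
  ],
)

```text
time_s: 13.68
eef_pos: [0.4508, 0.003, 0.1488]
ee_rot: [179.6, 2.4, 167.7]
ft_force: [-0.1, -0.3, 0.2]
finger_gap: 0.0636
```

```bash
python3 - <<'E'
from h import *
s=save('side','pics/s10.png'); t=save('top','pics/t10.png')
cv2.imwrite('pics/s10c.png',cv2.resize(s['image'][155:275,250:390,::-1],(700,600)))
print(bot.state()['eef_pos'],bot.state()['ee_rot'],bot.state()['ft_force'])
E
```

```text
[0.44985396 0.00625277 0.14858502] [179.51568595   2.3990686  168.1547982 ] [ 1.21619412 -0.47113398  0.34803505]
```

View pics/s10c.png

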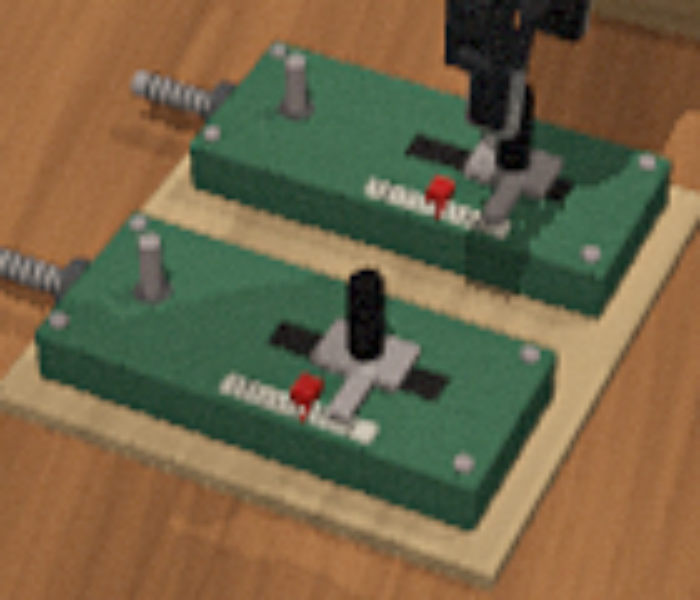

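View pics/t10.png

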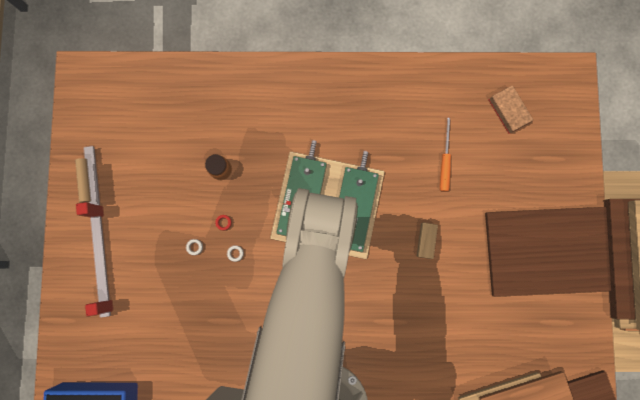

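```bash
python3 - <<'E'
from h import *
t=bot.get_image('top'); s=bot.get_image('side')
bt=blobs(t['image'],(0,150,60),(6,255,255),(205,205,250,240)); bs=blobs(s['image'],(0,150,60),(6,255,255),(290,295,340,340))
print(bt,bs)
p,e=tri(t,bt[0][0],s,bs[0][0]); print(p,e)
for d,b in((t,bt),(s,bs)): print(cast(d,*b[0][0],.011), cast(d,*b[0][0],.016))
E
```

```text
[([222.67, 222.1], [215, 215, 16, 15, 129])] [([312.61, 316.62], [302, 306, 22, 22, 329])]
[0.47209607 0.2712211  0.00834621] 0.0001264898050035135
[0.47197473 0.27072426 0.011     ] [0.47162775 0.26977023 0.016     ]
[0.47154181 0.27299131 0.011     ] [0.47061717 0.27633488 0.016     ]
```

servo_tool(
  deltas=[
    [[0.7, 4, 38, 0, 0], [0.8, 4, 38, 0, 0], [0.8, 4, 38, 0, 0], [0.8, 4, 38, 0, 0], [0.8, 4, 38, 0, 0]],
  ],
)

```text
time_s: 14.3
eef_pos: [0.472, 0.1882, 0.147]
ee_rot: [179.9, 2.4, 166.7]
ft_force: [1.0, -0.4, 0.2]
finger_gap: 0.0771
```

servo_tool(
  deltas=[
    [[0.8, 2, 38, -10, 0], [0.8, 0, 18, -20, 0], [0.8, 0, 0, -10, 0], [0.8, 0, 0, 0, 0]],
  ],
)

```text
time_s: 14.63
eef_pos: [0.4769, 0.2503, 0.1049]
ee_rot: [179.8, 2.5, 166.9]
ft_force: [-0.1, -1.4, 0.3]
finger_gap: 0.077
```

servo_tool(
  deltas=[
    [[0.8, -5, 21, 0, 0], [0.8, 0, 0, -15, 0], [0.8, 0, 0, -15, 0], [0.8, 0, 0, 0, 0], [0.8, 0, 0, 0, 0]],
  ],
)

```text
time_s: 15.05
eef_pos: [0.4731, 0.264, 0.074]
ee_rot: [-179.9, 2.3, 166.4]
ft_force: [0.7, -0.5, -0.6]
finger_gap: 0.0771
```

servo_tool(
  deltas=[
    [[0.8, -1, 0, -10, 0], [0.8, 0, 0, -10, 0], [0.8, 0, 0, 0, 0], [0.8, 0, 0, 0, 0]],
  ],
)

```text
time_s: 15.38
eef_pos: [0.4741, 0.2608, 0.0547]
ee_rot: [-180.0, 2.5, 166.1]
ft_force: [0.4, 0.2, 0.6]
finger_gap: 0.0768
```

servo_tool(
  deltas=[
    [[0.8, -2, 11, 0, 0.02], [0.8, 0, 0, -15, 0.01], [0.8, 0, 0, -10, 0], [0.8, 0, 0, 0, 0]],
  ],
)

```text
time_s: 15.72
eef_pos: [0.4734, 0.2742, 0.0306]
ee_rot: [179.9, 2.6, 168.0]
ft_force: [-0.6, 1.1, 0.9]
finger_gap: 0.0768
```

```bash
python3 - <<'E'
from h import *
s=save('side','pics/s11.png')
cv2.imwrite('pics/s11c.png',cv2.resize(s['image'][240:360,250:410,::-1],(800,600)))
print(bot.state()['eef_pos'],bot.state()['ee_rot'],bot.state()['ft_force'])
E
```

```text
[0.47348923 0.27422906 0.03123328] [179.87949964   2.6386907  167.97408122] [ 0.23957599  0.5727137  -0.14119665]
```

View pics/s11c.png

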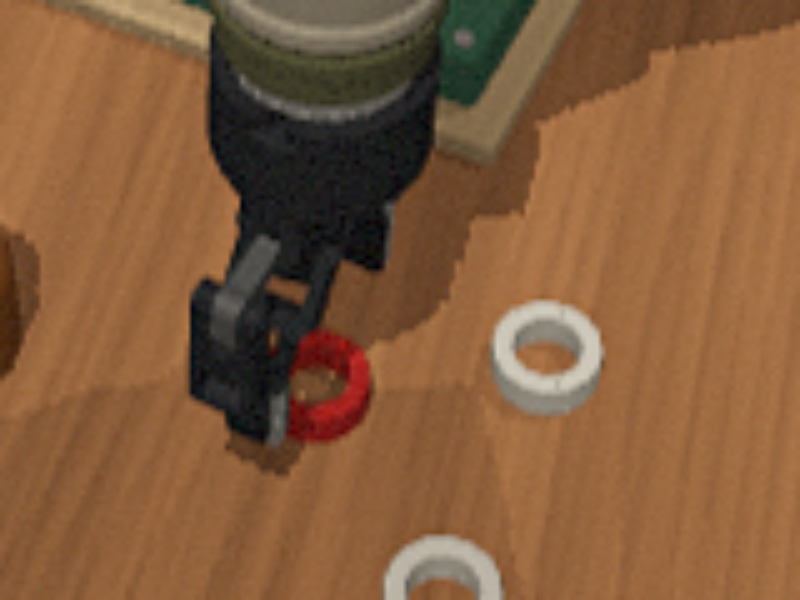

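servo_tool(
  deltas=[
    [[0.7, -1.5, -2.5, -10, 0], [0.5, 0, 0, -10, 0], [0.4, 0, 0, -6, 0], [0.3, 0, 0, 0, 0]],
  ],
)

```text
time_s: 16.1
eef_pos: [0.4731, 0.2735, 0.0059]
ee_rot: [179.8, 2.8, 168.1]
ft_force: [0.7, -0.6, 0.5]
finger_gap: 0.0552
```

servo_tool(
  deltas=[
    [[0.3, 0, 0, 0, 0]],
  ],
)

```text
time_s: 16.18
eef_pos: [0.4731, 0.2736, 0.0058]
ee_rot: [179.8, 2.8, 168.1]
ft_force: [-0.2, 0.5, -0.2]
finger_gap: 0.0557
```

servo_tool(
  deltas=[
    [[0.25, -0.5, -2, -4, 0], [0.1, 0, 0, 0, 0], [0, 0, 0, 0, 0], [-0.2, 0, 0, 0, 0], [-0.4, 0, 0, 0, 0]],
  ],
  grip_force=35,
)

```text
time_s: 16.6
eef_pos: [0.4736, 0.2718, 0.0029]
ee_rot: [179.7, 2.9, 168.1]
ft_force: [0.0, -0.1, -0.5]
finger_gap: 0.0406
```

servo_tool(
  deltas=[
    [[-0.6, 0, 0, 0, 0], [-1, 0, 0, 0, 0], [-1, 0, 0, 0, 0]],
  ],
)

```text
time_s: 16.85
eef_pos: [0.4739, 0.2719, 0.0033]
ee_rot: [179.7, 2.9, 168.0]
ft_force: [0.2, 0.5, -0.5]
finger_gap: 0.0405
```

servo_tool(
  deltas=[
    [[-1, 0, 0, 10, 0], [-1, 0, 0, 25, 0], [-1, 0, 0, 30, 0], [-1, 0, 0, 0, 0], [-1, 0, 0, 0, 0]],
  ],
)

```text
time_s: 17.27
eef_pos: [0.4719, 0.2711, 0.0714]
ee_rot: [179.8, 2.7, 168.0]
ft_force: [0.0, 1.1, -0.4]
finger_gap: 0.0404
```

```bash
python3 - <<'E'
from h import *
s=save('side','pics/s12.png')
cv2.imwrite('pics/s12c.png',cv2.resize(s['image'][200:350,220:420,::-1],(800,600)))
print(bot.state()['eef_pos'],bot.state()['ee_rot'],bot.state()['ft_force'])
E
```

```text
[0.47270142 0.27142876 0.07184376] [179.75790603   2.78082014 168.04758254] [ 0.03880519  0.77100615 -0.35112674]
```

View pics/s12c.png

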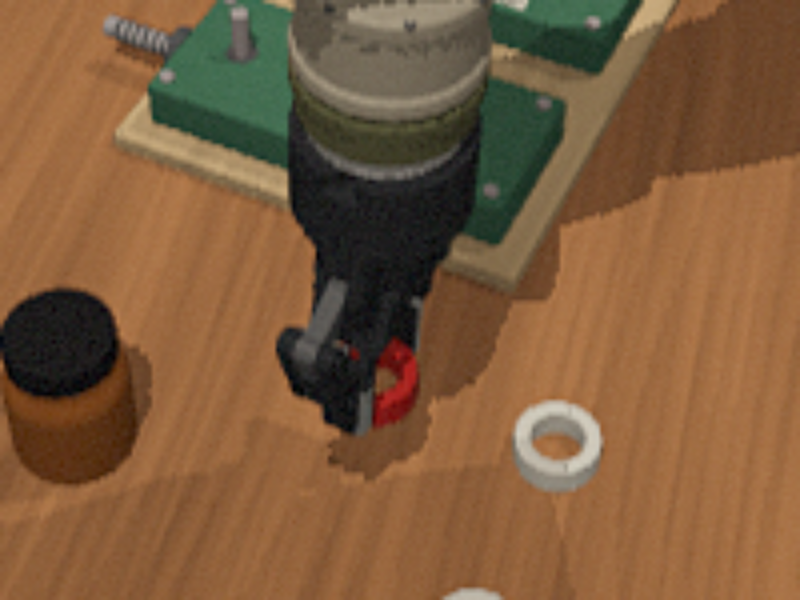

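servo_tool(
  deltas=[
    [[-1, 0, 0, 30, 0], [-1, 0, 0, 35, 0], [-1, 8, -28, 5, 0], [-1, 10, -36, 0, 0], [-1, 10, -36, 0, 0]],
  ],
)

```text
time_s: 17.73
eef_pos: [0.4973, 0.1737, 0.1417]
ee_rot: [179.8, 2.5, 168.7]
ft_force: [0.7, -1.5, 0.4]
finger_gap: 0.0406
```

servo_tool(
  deltas=[
    [[-1, 10, -36, 0, 0], [-1, 10, -36, 0, 0], [-1, 10, -36, 0, 0], [-1, 10, -36, 0, 0], [-1, 10, -36, 0, 0]],
  ],
)

```text
time_s: 18.15
eef_pos: [0.5464, -0.0134, 0.1392]
ee_rot: [179.8, 2.4, 169.0]
ft_force: [0.8, 0.5, 0.2]
finger_gap: 0.0405
```

servo_tool(
  deltas=[
    [[-1, 5, -20, 0, 0], [-1, 0, 0, 0, 0], [-1, 0, 0, 0, 0]],
  ],
)

```text
time_s: 18.4
eef_pos: [0.5523, -0.0424, 0.1365]
ee_rot: [179.9, 2.3, 168.4]
ft_force: [0.4, 0.2, -0.5]
finger_gap: 0.0405
```

servo_tool(
  deltas=[
    [[-1, 10, -22, 0, 0], [-1, 12, -22, 0, 0], [-1, 0, 0, 0, 0], [-1, 0, 0, 0, 0]],
  ],
)

```text
time_s: 18.73
eef_pos: [0.5721, -0.0834, 0.1336]
ee_rot: [179.8, 1.9, 168.6]
ft_force: [-0.6, 0.3, -0.9]
finger_gap: 0.0407
```

```bash
python3 - <<'E'
from h import *
s=save('side','pics/s13.png'); t=save('top','pics/t13.png')
cv2.imwrite('pics/s13c.png',cv2.resize(s['image'][120:270,240:400,::-1],(640,600)))
cv2.imwrite('pics/t13c.png',cv2.resize(t['image'][130:270,250:400,::-1],(640,600)))
print(bot.state()['eef_pos'],bot.state()['ee_rot'],bot.state()['ft_force'])
E
```

```text
[ 0.57198464 -0.08295667  0.1337798 ] [179.82536428   1.92864712 168.65872927] [-0.38187642 -0.52135973  0.21722423]
```

View pics/s13c.png

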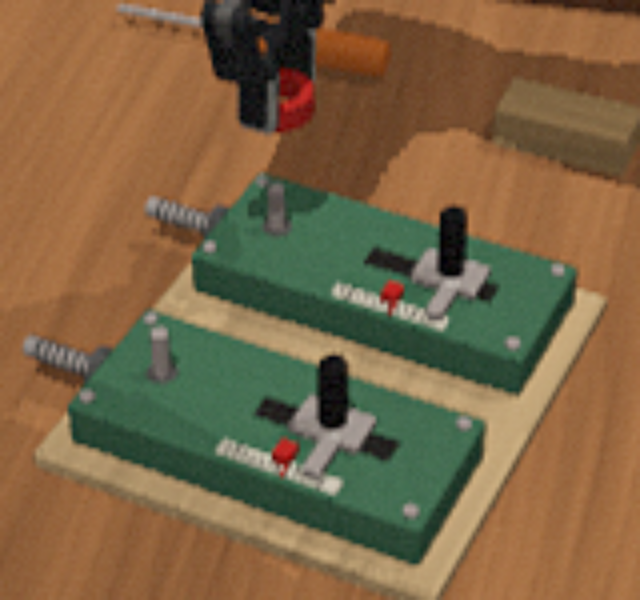

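View pics/t13c.png

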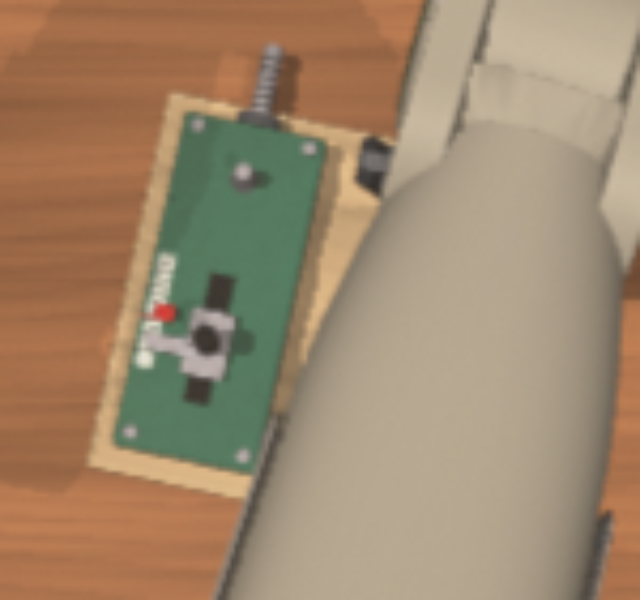

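```bash
python3 - <<'E'
from h import *
s=bot.get_image('side'); t=cv2.imread('pics/top0.png')
T=bot.get_image('top')
print('pin tip',cast(s,308.6,166.8,.071),'foot',cast(s,309.3,177.2,.043))
print('tri',tri(T,(650/3.6+179.64,184/3.6+129.64),s,(308.6,166.8)))
print(blobs(s['image'],(0,150,40),(8,255,255),(290,125,330,160)))
p=bot.state()['eef_pos']; r=p+np.array([-.0019,-.0004,.0047]); print(p,proj(s,r),proj(s,p))
E
python3 - <<'E'
import cv2
a=cv2.imread('pics/s13.png'); cv2.imwrite('pics/s13d.png',cv2.resize(a[120:190,280:350],(600,600),interpolation=cv2.INTER_CUBIC))
E
```

```text
pin tip [ 0.57451038 -0.08745928  0.071     ] foot [ 0.57222449 -0.08362458  0.043     ]
tri (array([ 0.57509911, -0.08970934,  0.0691574 ]), np.float64(8.184240362853814e-05))
[([313.5, 144.57], [309, 137, 10, 16, 123])]
[ 0.57197709 -0.08287117  0.13415232] (np.float64(309.5507163661483), np.float64(144.41535670429468)) (np.float64(308.71908287648506), np.float64(146.10464356767952))
```

View pics/s13d.png

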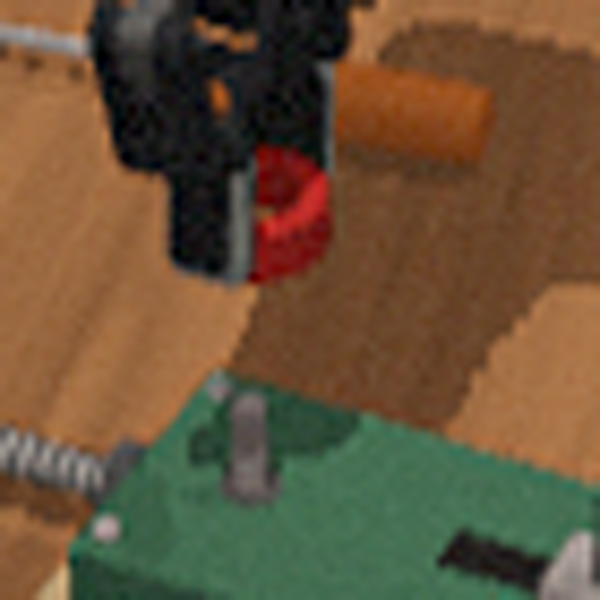

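servo_tool(
  deltas=[
    [[-1, 4.5, -5, 0, 0], [-1, 0, 0, -12, 0], [-1, 0, 0, -15, 0], [-1, 0, 0, -10, 0], [-1, 0, 0, 0, 0]],
  ],
)

```text
time_s: 19.35
eef_pos: [0.5778, -0.0853, 0.0979]
ee_rot: [179.8, 2.2, 169.0]
ft_force: [-0.7, 0.3, -0.3]
finger_gap: 0.0404
```

servo_tool(
  deltas=[
    [[-1, 0, 0, 0, 0]],
  ],
)

```text
time_s: 19.43
eef_pos: [0.5776, -0.085, 0.0977]
ee_rot: [179.8, 2.1, 169.0]
ft_force: [0.0, -0.1, -0.4]
finger_gap: 0.0404
```

servo_tool(
  deltas=[
    [[-1, -1, -3.5, -8, 0], [-1, 0, 0, -8, 0], [-1, 0, 0, 0, 0]],
  ],
)

```text
time_s: 19.68
eef_pos: [0.5774, -0.0888, 0.0817]
ee_rot: [179.9, 2.2, 169.0]
ft_force: [-1.6, -0.0, -0.7]
finger_gap: 0.0407
```

```bash
python3 - <<'E'
from h import *
s=save('side','pics/s14.png')
cv2.imwrite('pics/s14c.png',cv2.resize(s['image'][130:200,275:345,::-1],(600,600),interpolation=cv2.INTER_CUBIC))
print(bot.state()['eef_pos'],bot.state()['ee_rot'],bot.state()['ft_force'])
E
```

```text
[ 0.57760344 -0.08889657  0.08232648] [179.86241013   2.27672875 169.04731564] [ 0.38121676 -0.00931825 -0.73798726]
```

View pics/s14c.png

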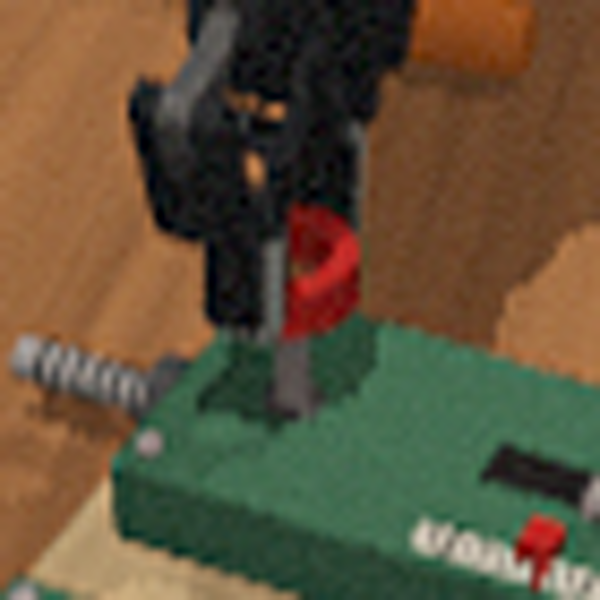

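servo_tool(
  deltas=[
    [[-1, -2, 0.5, -8, 0], [-1, 0, 0, -8, 0], [-1, 0, 0, 0, 0]],
  ],
)

```text
time_s: 19.98
eef_pos: [0.5761, -0.0888, 0.0658]
ee_rot: [179.9, 2.4, 169.0]
ft_force: [-0.3, 0.2, -0.7]
finger_gap: 0.0408
```

servo_tool(
  deltas=[
    [[-1, 0, 0, -7, 0], [-1, 0, 0, -7, 0], [-1, 0, 0, 0, 0]],
  ],
)

```text
time_s: 20.23
eef_pos: [0.5759, -0.0888, 0.0501]
ee_rot: [179.9, 2.4, 169.0]
ft_force: [0.6, -0.2, -0.2]
finger_gap: 0.0406
```

```bash
python3 - <<'E'
from h import *
s=save('side','pics/s15.png')
cv2.imwrite('pics/s15c.png',cv2.resize(s['image'][130:200,275:345,::-1],(600,600),interpolation=cv2.INTER_CUBIC))
print(bot.state()['eef_pos'],bot.state()['ee_rot'],bot.state()['ft_force'])
E
```

```text
[ 0.57602507 -0.08874904  0.05057528] [179.87085129   2.38551133 169.02416428] [-0.0592569   0.2495509  -0.33309228]
```

View pics/s15c.png

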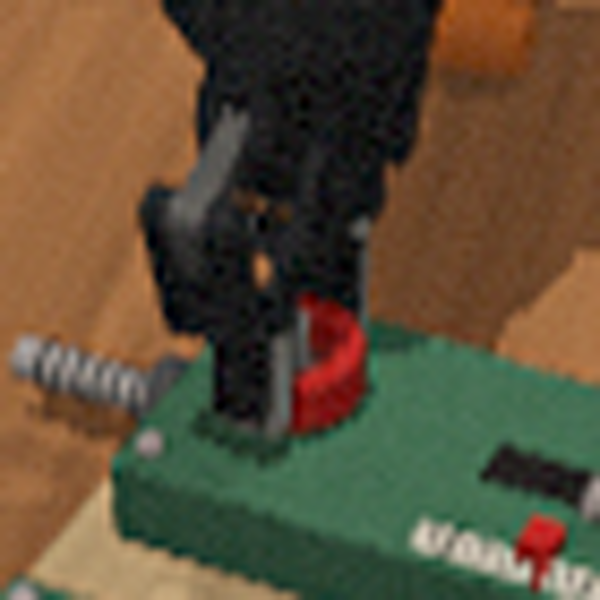

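The pin is inside the bore and there's no contact force. I'll set it down gently.

servo_tool(
  deltas=[
    [[-1, 0, 0, -3, 0], [-1, 0, 0, 0, 0]],
  ],
)

```text
time_s: 20.45
eef_pos: [0.5761, -0.0888, 0.0473]
ee_rot: [179.9, 2.4, 169.0]
ft_force: [0.1, 0.2, -0.5]
finger_gap: 0.0405
```

servo_tool(
  deltas=[
    [[-1, 0, 0, -2, 0], [-1, 0, 0, 0, 0]],
  ],
)

```text
time_s: 20.62
eef_pos: [0.5765, -0.0888, 0.0454]
ee_rot: [179.9, 2.4, 169.0]
ft_force: [0.1, -0.1, -0.3]
finger_gap: 0.0402
```

servo_tool(
  deltas=[
    [[-0.3, 0, 0, 0, 0], [0, 0, 0, 0, 0], [0.2, 0, 0, 0, 0], [0.3, 0, 0, 0, 0], [0.3, 0, 0, 0, 0]],
  ],
)

```text
time_s: 21.03
eef_pos: [0.5772, -0.089, 0.0463]
ee_rot: [179.9, 2.5, 169.0]
ft_force: [0.1, 0.3, 0.3]
finger_gap: 0.0557
```

servo_tool(
  deltas=[
    [[0.3, 0, 0, 15, 0], [0.3, 0, 0, 25, 0], [0.3, 0, 0, 35, 0], [0.3, 0, 0, 35, 0], [0.3, 0, 0, 35, 0]],
  ],
)

```text
time_s: 21.45
eef_pos: [0.5693, -0.0868, 0.1866]
ee_rot: [179.8, 1.4, 169.0]
ft_force: [1.2, -0.1, 0.2]
finger_gap: 0.0555
```

servo_tool(
  deltas=[
    [[0.3, -20, -35, 0, 0], [0.3, -20, -35, 0, 0], [0.3, -20, -35, 0, 0], [0.3, -20, -35, 0, 0], [0.3, -20, -35, 0, 0]],
  ],
)

```text
time_s: 21.87
eef_pos: [0.4761, -0.2622, 0.2003]
ee_rot: [180.0, 2.8, 170.0]
ft_force: [0.5, -0.5, 0.1]
finger_gap: 0.0551
```

servo_tool(
  deltas=[
    [[0.3, -10, -35, 0, 0], [0.3, -10, -35, 0, 0], [0.3, 0, 0, 0, 0], [0.3, 0, 0, 0, 0]],
  ],
)

```text
time_s: 22.2
eef_pos: [0.4504, -0.3425, 0.2018]
ee_rot: [-179.8, 3.0, 169.5]
ft_force: [0.4, -0.3, -0.2]
finger_gap: 0.0554
```

```bash
python3 - <<'E'
from h import *
s=save('side','pics/s16.png');t=save('top','pics/t16.png')
cv2.imwrite('pics/s16c.png',cv2.resize(s['image'][155:255,245:395,::-1],(798,532),interpolation=cv2.INTER_CUBIC))
cv2.imwrite('pics/t16c.png',cv2.resize(t['image'][130:270,180:400,::-1],(792,504),interpolation=cv2.INTER_CUBIC))
print(bot.state()['eef_pos'],bot.state()['ft_force'],bot.state()['time_s'])
E
```

```text
[ 0.45107885 -0.34122145  0.20179265] [-0.04186658 -0.95244317 -1.22989409] 22.3
```

View pics/s16c.png

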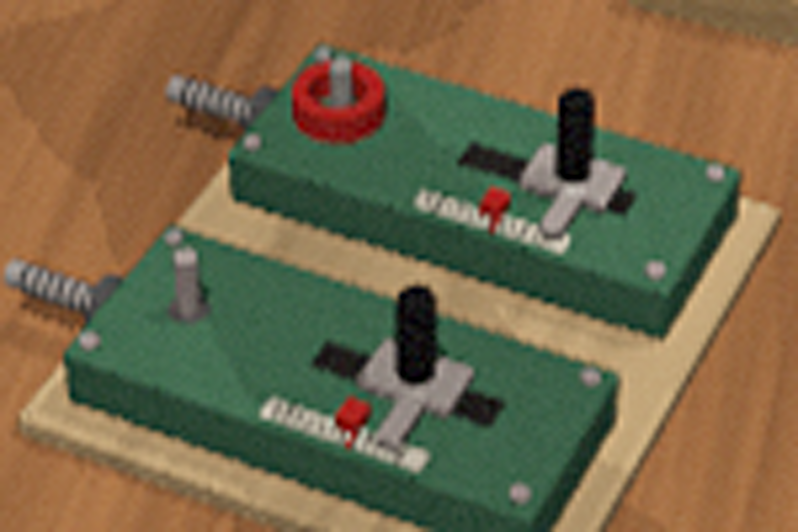

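View pics/t16c.png

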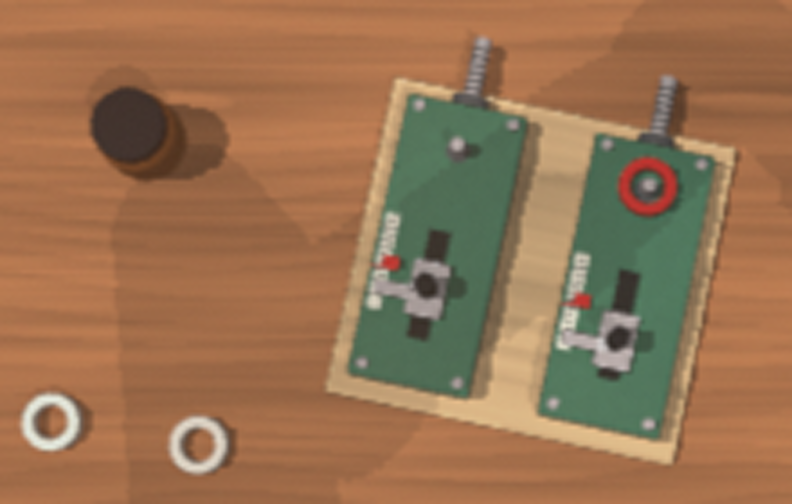

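The ring sits flat around the right pin, and both pointers and grips are as I left them. The right pointer's gap is clearly larger. Handing in.

```bash
python3 -c "
from bench import bot
print(bot.close_job())"
```

```text
the job is handed in; nothing more can be done
None
```

I tested both couplings, found the right one worn, and put the red ring over its pin. The job is handed in at about 22 s, with the gripper open and touching nothing.

- **Testing:** I did the left coupling first, then the right. On each I held the black post, pushed it away to firm resistance and pulled it back the same way, to about 9–10 N each time (the limit is 20 N). Only the bar moved the pointers. Each grip was left at its near end, springing back about 1 mm when I let go.
- **Free play:** Arm travel less the spring give puts it at about 7 mm on the left and about 17 mm on the right. The gaps between pointer and bar in the pictures agree that the right one is larger; I did not measure them in mm.
- **Ring:** The last side and top pictures show it flat on the housing, around the right pin and close to centred. There was no noticeable contact force while I set it down.
- **Other things on the bench:** The jar and the two white rings look unmoved in the last top picture. The arm never went near the offcut or the screwdriver, and I did not crop in on them at the end.
- **Disagreements:** The two cameras differed by about 3–5 mm in y. The tool also tilted by up to 3° during the work. Neither affected the result.

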